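# Seal the culture dish box

### The arm

A 6-joint arm with a two-finger parallel gripper is mounted at the origin on the work surface. World frame = base frame: x ahead of the robot, y to its left, z up, the work surface at z = 0. Lengths are in mm, angles in degrees, forces in N, time in s.
With the tool pointing down it reaches from about 300 to 850 mm from the base axis. Payload 4.2 kg.
Tool frame: the origin (TCP) lies on the mounting face of the last link; the fingertips stand 191 mm ahead of it and the grasp point (between the pads) lies 172 mm ahead of it; z points along the fingers, y is the direction in which the jaws open and shut (so a half turn about z gives the same grasp; the last joint's range is limited). The gripper opens to 91 mm and grips with 3 to 60 N. Pads are 32 mm wide; open, the fingers measure 118 mm over their backs; the gripper's body (76 mm by 178 mm) begins 60 mm behind the grasp point.
Start: joints at [63.598, 18.312, 89.639, -0, 72.044, -1.146], TCP at [245.328, 520.036, 404.776] pointing down, gripper open.
Joint ranges: [-177.97, 177.97], [-48.28, 115.42], [12.27, 149.76], [-77.06, 257.06], [2.81, 150.46], [-146.56, 146.56]. Speed limits (degrees/s): [147.25, 147.25, 180, 180, 180, 180].

### API

Orientations are given as [roll, pitch, yaw] about the fixed x, y, z axes, in that order (R = Rz(yaw) Ry(pitch) Rx(roll)).
In Python, from workcell import env gives the robot as it stands.
- The arm moves only by the shell command python3 -m handwheel 'ROWS' [FORCE]. ROWS is JSON, a list of rows, each an object with "gripper": the opening in per cent of the stroke, from 0 (shut) to 100 (fully open); "travel": the shift along the tool's x, y, z in m, a list of three; "twist": the turn about the tool's z in rad. In form: [{"gripper": gripper, "travel": [x, y, z], "twist": twist}, ...]. A call has 1 to 5 rows; each row shifts and turns the commanded pose from where the row before left it, along the tool's axes as they then stand; what a row does not reach is not made up. A row lasts 1/12 s, in which the tool goes at most 41.7 mm and 7.16 degrees, less where a joint would pass 70% of its speed; a pose out of reach is approached as far as the arm can. A call with a gripper value outside its range is refused whole. The fingers move at their own pace and stop on an object; FORCE is the grip in N (left out, the last holds). Time passes only in rows, so rows that do not move let the fingers close. It gives the time, the measured TCP pose, the force and the opening at its end, in the units of the state.
- env.state(): the state, without advancing time (a new reading comes with each control period).
- env.grab_frame(name): name is "scene" or "side" or "wrist"; returns a dict with "frame" (420x560x3 uint8, red, green, blue), "intrinsics" (3x3 intrinsics, pixels), "k1" (the pictures are not rectified: a ray, as slopes to the right and down, at radius r is drawn at 1 + k1 r^2 times it, then the intrinsics apply), "extrinsics" (4x4, takes a point from camera to world coordinates). Camera axes: x right, y down, z forward; pixel columns grow to the right and rows downward; lengths in mm; the calibration is good to about 2 mm. A picture is of the moment at which its call begins. There is no depth.
- env.job_done(): hands the job in, once; it reports no verdict.
Trained networks look in the newest picture that a camera, given by its name, has taken for a name from the list of things; names that differ only in an ending like _2 or _b are one class to them, and where a whole thing is asked for, a point or a joint stands for the part that bears it (a point fixed in the world has none). Each returns a list of dicts, best first, with "confidence" (0 to 1); they miss things now and then, are a little off and sometimes report something else, mostly with a low value. They report only what shows in the picture. A call takes as long as a camera call.
- env.trace(camera, thing): "pixels" (420x560 bool, what is visible of it) and "uv" ([column, row] in pixels, amid what is visible of it).
- env.pinpoint(camera, thing): "uv" ([column, row] in pixels: a listed point, or the origin of a listed thing).
The state is a dict: "time_s": time; "qpos": joint angles; "qvel": joint speeds; "effort": joint torques, N m; "ee_pos": TCP position; "ee_rot": TCP orientation; "force": force on the tool from outside, world axes, zero at the start; "torque": the same for the moment, N m; "gripper_width": finger opening in mm.
Only numpy, scipy, OpenCV 4.12 (cv2) and the standard library are available. Lean on these libraries where they do the work, as an engineer would, in place of code of your own. Each camera call takes 0.05 s, during which the arm holds its last target. There are 200 camera calls.

### The job

Pack the four-well dish: lift it off the bench, keeping it level, and lay it flat on the floor of the clear tub. Then put the gasketed lid on the tub and press round its rim, point by point, until all six snap sections have clicked fully home and stay down. Leave the bottle and the tip box where they stand.

Things in the scene. Friction and masses are not known exactly. Their poses are not given: they have to be found in the camera images.
- tub: Open clear plastic tub on a dark warming plate (150 x 194 x 12 mm), fixed. Tub 116 (x) x 160 (y) mm outside, 4 mm walls, 108 x 152 mm inside. Origin: under the plate's centre, on the bench; z up, y along the tub's length; turned up to 25 degrees, on the robot's left or right. Outside, 14 mm below the rim, is a springy snap ridge for each section of the lid.
- tub_floor (a point): Centre of the tub's inner floor, 16 mm above the bench.
- tub_rim (a point): Centre of the tub's mouth at the height of its rim, 64 mm above the bench (48 mm above the floor).
- lid: The tub's loose lid, 132 (x) x 176 (y) mm, 0.4 kg, right way up on the bench. Origin: centre of the underside of its gasket; z up, y along its length. The rounded gasket ring enters the tub's mouth almost without play (being round it guides itself in from 3 mm off). Either end may face either way. Its edge has six snap sections rim1..rim6; pressing the grip or panel does not close them.
- lid_panel (a point): Centre of the underside of the lid's stiff 4 mm panel, 13 mm above the lid's origin. It comes to rest on the tub's rim, so the lid's origin then lies 51 mm above the bench.
- lid_grip (a point): Middle of the top of the lid's grip, 47 mm above the lid's origin: an upright bar 14 mm thick (x), 90 mm long (y), 30 mm high, standing on the panel. Beside it at x = +27 mm is a valve button 18 mm across, 7 mm high.
- dish: Square clear four-well culture dish with its cover on, 64 x 64 x 15 mm, corners rounded, 60 g, loose on the bench. Origin: centre of its underside; z up, x and y along its sides.
- flask: Round clear media bottle, 52 mm in diameter, 115 mm high, white cap, standing loose (bystander). Origin: centre of its underside.
- tipbox: Closed pipette-tip box, 84 (x) x 122 (y) x 60 mm, loose (bystander). Origin: centre of its underside.
- rim1_top (a point): Centre of the flat top face of snap section rim1, 62 mm long along the edge and 18 mm wide, on the lid's long +x side, its +y half. With the section up it is 30 mm above the lid's origin, 57 mm from the lid's long midline and 40 mm from its short one.
- rim2_top (a point): Centre of the flat top face of snap section rim2, 62 mm long along the edge and 18 mm wide, on the long +x side, -y half. With the section up it is 30 mm above the lid's origin, 57 mm from the lid's long midline and 40 mm from its short one.
- rim3_top (a point): Centre of the flat top face of snap section rim3, 84 mm long along the edge and 18 mm wide, at the short -y end. With the section up it is 30 mm above the lid's origin, 79 mm from the lid's middle.
- rim4_top (a point): Centre of the flat top face of snap section rim4, 62 mm long along the edge and 18 mm wide, on the long -x side, -y half. With the section up it is 30 mm above the lid's origin, 57 mm from the lid's long midline and 40 mm from its short one.
- rim5_top (a point): Centre of the flat top face of snap section rim5, 62 mm long along the edge and 18 mm wide, on the long -x side, +y half. With the section up it is 30 mm above the lid's origin, 57 mm from the lid's long midline and 40 mm from its short one.
- rim6_top (a point): Centre of the flat top face of snap section rim6, 84 mm long along the edge and 18 mm wide, at the short +y end. With the section up it is 30 mm above the lid's origin, 79 mm from the lid's middle.
- rim1 (a joint): How far snap section rim1 is pressed down, in m: 0 = standing up, 0.009 = the stop. Springy: on the tub it meets the tub's ridge at once, needs about 9 to 14 N straight down to trip past it near 0.005, and then holds itself at 0.008 to 0.009 when let go (home); pressed less, it springs back to 0.
- rim2 (a joint): How far snap section rim2 is pressed down, in m: 0 = standing up, 0.009 = the stop. Springy: on the tub it meets the tub's ridge at once, needs about 9 to 14 N straight down to trip past it near 0.005, and then holds itself at 0.008 to 0.009 when let go (home); pressed less, it springs back to 0.
- rim3 (a joint): How far snap section rim3 is pressed down, in m: 0 = standing up, 0.009 = the stop. Springy: on the tub it meets the tub's ridge at once, needs about 9 to 14 N straight down to trip past it near 0.005, and then holds itself at 0.008 to 0.009 when let go (home); pressed less, it springs back to 0.
- rim4 (a joint): How far snap section rim4 is pressed down, in m: 0 = standing up, 0.009 = the stop. Springy: on the tub it meets the tub's ridge at once, needs about 9 to 14 N straight down to trip past it near 0.005, and then holds itself at 0.008 to 0.009 when let go (home); pressed less, it springs back to 0.
- rim5 (a joint): How far snap section rim5 is pressed down, in m: 0 = standing up, 0.009 = the stop. Springy: on the tub it meets the tub's ridge at once, needs about 9 to 14 N straight down to trip past it near 0.005, and then holds itself at 0.008 to 0.009 when let go (home); pressed less, it springs back to 0.
- rim6 (a joint): How far snap section rim6 is pressed down, in m: 0 = standing up, 0.009 = the stop. Springy: on the tub it meets the tub's ridge at once, needs about 9 to 14 N straight down to trip past it near 0.005, and then holds itself at 0.008 to 0.009 when let go (home); pressed less, it springs back to 0.

How it is judged:
By the outcome, as a careful person would: the job done as asked, in the order asked, and still so for the second after the job is handed in, with the robot touching nothing.
It also fails if it takes over 69 s, if anything falls off the work surface, if the arm or the gripper's body presses on something with over 40 N, if the wrist force passes 120 N, or if a joint passes its speed limit or range.

## Working session

There is one attempt and no reset: what is moved stays moved. The work goes in short steps, Python scripts to look and compute and a shell command to move; the robot and the scene stay as the last step left them, time stands still between calls to the robot, and variables do not carry over. Pictures are saved under pics/ and viewed, about 8 in all and at most 12, crops included, and the job is handed in when it is done.

```bash
mkdir -p pics; ls; cat > h.py <<'E'
import numpy as np, cv2
from workcell import env
from scipy.spatial.transform import Rotation as R
def ray(f,uv):
    K=np.array(f["intrinsics"]);k=f["k1"];T=np.array(f["extrinsics"])
    d=np.array([(uv[0]-K[0,2])/K[0,0],(uv[1]-K[1,2])/K[1,1]]);s=d.copy()
    for _ in range(20): s=d/(1+k*(s@s))
    v=T[:3,:3]@np.array([s[0],s[1],1]);return T[:3,3],v/np.linalg.norm(v)
def atz(f,uv,z):
    o,v=ray(f,uv);return o+v*(z-o[2])/v[2]
def proj(f,p):
    K=np.array(f["intrinsics"]);T=np.array(f["extrinsics"])
    c=T[:3,:3].T@(np.array(p)-T[:3,3]);s=c[:2]/c[2];s=s*(1+f["k1"]*(s@s))
    return s*[K[0,0],K[1,1]]+[K[0,2],K[1,2]]
def save(f,n): cv2.imwrite("pics/"+n,cv2.cvtColor(f["frame"],cv2.COLOR_RGB2BGR))
E
python3 - <<'E'
from h import *
Z=dict(tub_floor=16,tub_rim=64,lid_panel=13,lid_grip=47,dish=0,flask=0,tipbox=0,lid=0,rim1_top=30,rim3_top=30,rim6_top=30,tub=0,rim4_top=30,rim2_top=30,rim5_top=30)
ims=[]
for c in["scene","side"]:
    f=env.grab_frame(c);ims.append(f["frame"])
    print(c,np.round(f["extrinsics"],2).tolist())
    for n,z in Z.items():
        for r in env.pinpoint(c,n)[:2]:print(n,np.round(r["uv"]),round(r["confidence"],2),np.round(atz(f,r["uv"],z)))
cv2.imwrite("pics/a.png",cv2.cvtColor(np.vstack([ims[0],ims[1]])[:, :],cv2.COLOR_RGB2BGR)[::1])
a=np.hstack(ims);a=cv2.resize(a,(800,300));
for i,c in enumerate("ab"):cv2.imwrite(f"pics/s{c}.png",cv2.cvtColor(ims[i],cv2.COLOR_RGB2BGR))
s=env.state();print(s)
E
```

```text
pics
scene [[-0.88, 0.27, -0.4, 1024.92], [0.48, 0.5, -0.72, 787.88], [0.01, -0.82, -0.57, 692.41], [0.0, 0.0, 0.0, 1.0]]
tub_floor [276. 180.] 0.83 [ 472. -215.   16.]
tub_rim [275. 164.] 0.68 [ 467. -231.   64.]
lid_panel [341. 274.] 0.72 [542. 225.  13.]
lid_grip [342. 261.] 0.64 [538. 218.  47.]
dish [340. 281.] 0.65 [547. 231.   0.]
dish [264. 231.] 0.56 [615. -22.   0.]
flask [321. 224.] 0.62 [463.  25.   0.]
flask [340. 291.] 0.26 [565. 257.   0.]
tipbox [320. 224.] 0.67 [466.  25.   0.]
lid [337. 278.] 0.75 [548. 220.   0.]
rim1_top [341. 292.] 0.96 [586. 285.  30.]
rim1_top [370. 262.] 0.31 [470. 238.  30.]
rim3_top [315. 253.] 0.71 [565. 148.  30.]
rim3_top [371. 282.] 0.45 [510. 292.  30.]
rim6_top [372. 284.] 0.86 [512. 297.  30.]
rim6_top [312. 255.] 0.7 [574. 150.  30.]
tub [275. 184.] 0.89 [ 473. -221.    0.]
rim4_top [336. 251.] 0.57 [516. 165.  30.]
rim4_top [321. 224.] 0.26 [486.  58.  30.]
rim2_top [313. 278.] 0.58 [614. 218.  30.]
rim2_top [336. 253.] 0.51 [520. 171.  30.]
rim5_top [369. 263.] 0.75 [473. 239.  30.]
rim5_top [344. 291.] 0.42 [579. 285.  30.]
side [
[... 912 characters left out ...]
30.]
rim5_top [202. 150.] 0.8 [476. 245.  30.]
{'time_s': 1.6, 'qpos': array([ 6.35962570e+01,  1.83117359e+01,  8.96396183e+01,  6.17217433e-04,
        7.20426993e+01, -1.14706499e+00]), 'qvel': array([-0.08195324,  0.041605  , -0.01657367, -0.06058955,  0.04588386,
       -0.00825179]), 'effort': array([-2.01577132e-03, -4.12351441e+01, -2.32221651e+01,  7.25373812e-02,
        3.79473169e-02, -2.62577032e-05]), 'ee_pos': array([245.34552235, 520.02812472, 404.77337491]), 'ee_rot': array([ 1.79994043e+02, -4.68011596e-04,  1.54743132e+02]), 'force': array([-0.39582342,  0.66439877,  0.48701541]), 'torque': array([-0.00290735, -0.02583529, -0.01251003]), 'gripper_width': 90.74945165525683}
```

View pics/sa.png

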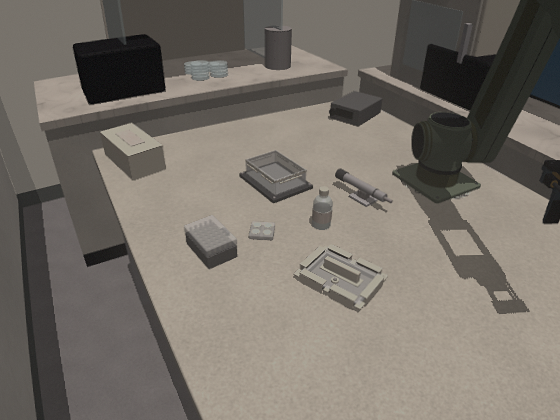

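View pics/sb.png

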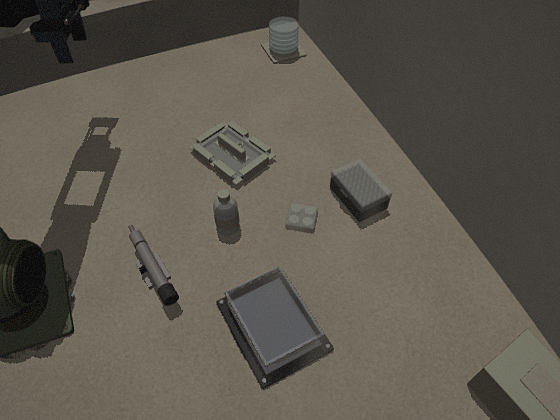

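The scene view shows the tub at about px (275,175), the dish at (262,231), the bottle at (321,210), the lid at (341,275) and the tip box at (210,240). The side view agrees: dish (303,217), tub (275,315), lid (233,152). World estimates are dish ≈ (625,-17), lid ≈ (540,221) at yaw ≈ 22°, and tub ≈ (467,-226).

```bash
cat >> h.py <<'E'
def rect(f,mask,z):
    c=max(cv2.findContours(mask.astype(np.uint8),cv2.RETR_EXTERNAL,cv2.CHAIN_APPROX_NONE)[0],key=cv2.contourArea)[:,0]
    P=np.array([atz(f,p,z)[:2] for p in c.astype(float)]).astype(np.float32)
    return cv2.minAreaRect(P)
def move(p,yaw,s=None):
    """tool twist (rad), then travel (m) for TCP target p, yaw"""
    s=s or env.state();p0=np.array(s["ee_pos"]);y0=s["ee_rot"][2]
    dy=(yaw-y0+180)%360-180; y=np.radians(yaw)
    d=(np.array(p)-p0)/1000
    print("twist",round(-np.radians(dy),4),"travel",np.round([d@[np.cos(y),np.sin(y),0],d@[np.sin(y),-np.cos(y),0],-d[2]],4),"from",np.round(p0,1),round(y0,1),"q6",round(s["qpos"][5]))
E
python3 - <<'E'
from h import *
for c in["scene","side"]:
    f=env.grab_frame(c)
    for n,z in [("dish",8),("tub",12),("tipbox",0),("lid",25)]:
        t=env.trace(c,n)
        if t: print(c,n,round(t[0]["confidence"],2),np.round(t[0]["uv"]),[np.round(a,1) for a in rect(f,t[0]["pixels"],z)])
f=env.grab_frame("wrist");print(np.round(f["extrinsics"],2),np.round(f["intrinsics"]))
move([600,-17,400],90)
E
```

```text
scene dish 0.93 [260. 230.] [array([624. , -18.7]), array([80.7, 66.5]), np.float64(55.9)]
scene tub 0.74 [340. 253.] [array([494.1, 155.7]), array([28.8, 71.1]), np.float64(21.6)]
scene tipbox 0.55 [208. 241.] [array([753.3, -53.6]), array([123.7, 198.8]), np.float64(6.4)]
scene lid 0.74 [338. 276.] [array([550.4, 231.6]), array([155.3, 186. ]), np.float64(22.6)]
side dish 0.59 [302. 213.] [array([623.5, -16.3]), array([70.1, 64.4]), np.float64(55.6)]
side tub 0.79 [273. 326.] [array([ 466.2, -227.2]), array([153.2, 206.9]), np.float64(7.2)]
side tipbox 0.92 [359. 190.] [array([785.8,  12.2]), array([120.7, 160.1]), np.float64(7.1)]
side lid 0.77 [233. 150.] [array([541.9, 219.5]), array([143.3, 195.1]), np.float64(22.6)]
[[ 4.3000e-01  8.7000e-01  2.5000e-01  1.7370e+02]
 [ 9.0000e-01 -4.1000e-01 -1.2000e-01  5.5360e+02]
 [ 0.0000e+00  2.8000e-01 -9.6000e-01  3.8668e+02]
 [ 0.0000e+00  0.0000e+00  0.0000e+00  1.0000e+00]] [[333.   0. 280.]
 [  0. 333. 204.]
 [  0.   0.   1.]]
twist 1.13 travel [-0.537   0.3547  0.0048] from [245.3 520.  404.8] 154.7 q6 -1
```

```bash
T='{"gripper":100,"travel":[0,0,0],"twist":0.1153}'; echo; 
python3 -m handwheel '[{"gripper":100,"travel":[0,0,0],"twist":0.1153},{"gripper":100,"travel":[0,0,0],"twist":0.1153},{"gripper":100,"travel":[0,0,0],"twist":0.1153},{"gripper":100,"travel":[0,0,0],"twist":0.1153},{"gripper":100,"travel":[0,0,0],"twist":0.1153}]' 20
python3 -m handwheel '[{"gripper":100,"travel":[0,0,0],"twist":0.1153},{"gripper":100,"travel":[0,0,0],"twist":0.1153},{"gripper":100,"travel":[0,0,0],"twist":0.1153},{"gripper":100,"travel":[0,0,0],"twist":0.1153},{"gripper":100,"travel":[0,0,0],"twist":0.1153}]'
python3 -m handwheel '[{"gripper":100,"travel":[0,0,0],"twist":0.1153},{"gripper":100,"travel":[0,0,0],"twist":0.1153},{"gripper":100,"travel":[0,0,0],"twist":0.1153},{"gripper":100,"travel":[0,0,0],"twist":0.1153},{"gripper":100,"travel":[0,0,0],"twist":0.1153}]'
python3 -c "
from h import *
move([624,-17,340],55.7)"
```

```text
time_s: 2.57
ee_pos: [245.3, 520.0, 404.8]
ee_rot: [180.0, -0.0, 121.4]
force: [0.3, 0.9, -0.1]
gripper_width: 91.4
time_s: 2.98
ee_pos: [245.3, 520.0, 404.8]
ee_rot: [-180.0, -0.0, 88.4]
force: [1.0, 1.0, -0.0]
gripper_width: 90.9
time_s: 3.4
ee_pos: [245.3, 520.0, 404.8]
ee_rot: [-180.0, -0.0, 55.3]
force: [0.4, -0.1, 0.3]
gripper_width: 91.4
twist -0.0066 travel [-0.2303  0.6155  0.0648] from [245.3 520.  404.8] 55.3 q6 98
```

```bash

python3 -m handwheel '[{"gripper":100,"travel":[-0.0115,0.0308,0.0032],"twist":0},{"gripper":100,"travel":[-0.0115,0.0308,0.0032],"twist":0},{"gripper":100,"travel":[-0.0115,0.0308,0.0032],"twist":0},{"gripper":100,"travel":[-0.0115,0.0308,0.0032],"twist":0},{"gripper":100,"travel":[-0.0115,0.0308,0.0032],"twist":0}]' 
python3 -m handwheel '[{"gripper":100,"travel":[-0.0115,0.0308,0.0032],"twist":0},{"gripper":100,"travel":[-0.0115,0.0308,0.0032],"twist":0},{"gripper":100,"travel":[-0.0115,0.0308,0.0032],"twist":0},{"gripper":100,"travel":[-0.0115,0.0308,0.0032],"twist":0},{"gripper":100,"travel":[-0.0115,0.0308,0.0032],"twist":0}]' 
python3 -m handwheel '[{"gripper":100,"travel":[-0.0115,0.0308,0.0032],"twist":0},{"gripper":100,"travel":[-0.0115,0.0308,0.0032],"twist":0},{"gripper":100,"travel":[-0.0115,0.0308,0.0032],"twist":0},{"gripper":100,"travel":[-0.0115,0.0308,0.0032],"twist":0},{"gripper":100,"travel":[-0.0115,0.0308,0.0032],"twist":0}]' 
python3 -m handwheel '[{"gripper":100,"travel":[-0.0115,0.0308,0.0032],"twist":0},{"gripper":100,"travel":[-0.0115,0.0308,0.0032],"twist":0},{"gripper":100,"travel":[-0.0115,0.0308,0.0032],"twist":0},{"gripper":100,"travel":[-0.0115,0.0308,0.0032],"twist":0},{"gripper":100,"travel":[-0.0115,0.0308,0.0032],"twist":0}]' 
python3 - <<'E'
from h import *
f=env.grab_frame("wrist");save(f,"w1.png")
for r in env.pinpoint("wrist","dish")[:2]:print(np.round(r["uv"]),round(r["confidence"],2),np.round(atz(f,r["uv"],0),1))
for r in env.trace("wrist","dish")[:1]:print(np.round(r["uv"]),round(r["confidence"],2),r["pixels"].sum(),[rect(f,r["pixels"],z) for z in (0,15)])
move([624,-17,193],55.7)
E
```

```text
time_s: 3.82
ee_pos: [340.6, 384.4, 388.7]
ee_rot: [180.0, -0.0, 55.7]
force: [1.6, -0.1, -0.7]
gripper_width: 91.3
time_s: 4.23
ee_pos: [435.4, 249.9, 372.8]
ee_rot: [180.0, -0.0, 55.7]
force: [0.1, 0.3, 1.0]
gripper_width: 91.3
time_s: 4.65
ee_pos: [530.2, 115.4, 356.8]
ee_rot: [180.0, -0.0, 55.6]
force: [-0.0, 0.4, -0.3]
gripper_width: 91.2
time_s: 5.07
ee_pos: [624.9, -19.0, 340.6]
ee_rot: [180.0, -0.0, 55.6]
force: [0.5, 0.5, -0.2]
gripper_width: 91.3
[281. 192.] 0.56 [624.2 -20.9   0. ]
[281. 192.] 0.87 4225 [((621.1029663085938, -18.971874237060547), (66.89300537109375, 65.57759094238281), 55.61992263793945), ((623.3477172851562, -15.943778991699219), (63.78190231323242, 62.527732849121094), 55.619972229003906)]
twist -0.004 travel [ 0.0013 -0.0021  0.1469] from [625.  -19.2 339.9] 55.5 q6 32
```

View pics/w1.png

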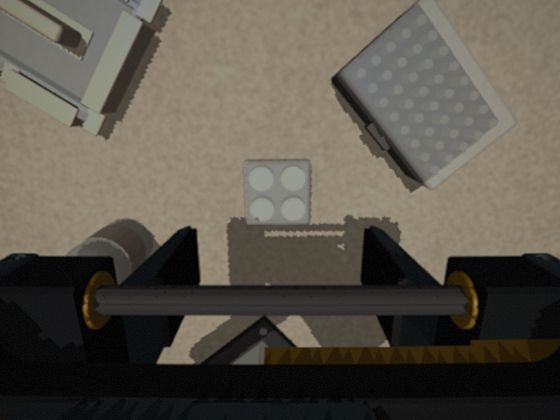

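The wrist view shows the dish centred between the jaws and square to them at px (277,192). The tip box is well clear. I'll descend and grip.

```bash

python3 -m handwheel '[{"gripper":100,"travel":[0.0005,-0.002,0.03],"twist":0},{"gripper":100,"travel":[0,0,0.036],"twist":0},{"gripper":100,"travel":[0,0,0.036],"twist":0},{"gripper":100,"travel":[0,0,0.03],"twist":0},{"gripper":100,"travel":[0,0,0.0135],"twist":0}]' 15
python3 -m handwheel '[{"gripper":60,"travel":[0,0,0],"twist":0},{"gripper":60,"travel":[0,0,0],"twist":0},{"gripper":60,"travel":[0,0,0],"twist":0},{"gripper":60,"travel":[0,0,0],"twist":0},{"gripper":60,"travel":[0,0,0],"twist":0}]' 15
python3 -m handwheel '[{"gripper":60,"travel":[0,0,0],"twist":0},{"gripper":60,"travel":[0,0,0],"twist":0},{"gripper":60,"travel":[0,0,0],"twist":0}]' 15
```

```text
time_s: 5.63
ee_pos: [620.5, -14.5, 191.4]
ee_rot: [-179.6, 0.2, 55.7]
force: [-0.6, 0.2, 2.3]
gripper_width: 90.9
time_s: 6.05
ee_pos: [622.8, -15.5, 196.0]
ee_rot: [180.0, -0.1, 55.7]
force: [-0.8, 0.9, 1.0]
gripper_width: 63.8
time_s: 6.3
ee_pos: [622.8, -15.5, 196.0]
ee_rot: [180.0, -0.1, 55.6]
force: [-1.5, 2.6, 4.7]
gripper_width: 63.9
```

```bash

python3 -m handwheel '[{"gripper":55,"travel":[0,0,-0.01],"twist":0},{"gripper":55,"travel":[0,0,-0.025],"twist":0},{"gripper":55,"travel":[0,0,-0.035],"twist":0},{"gripper":55,"travel":[0,0,-0.03],"twist":0.04},{"gripper":55,"travel":[0,0,-0.02],"twist":0.08}]' 15
python3 -m handwheel '[{"gripper":55,"travel":[0,0,0],"twist":0.105},{"gripper":55,"travel":[0,0,0],"twist":0.105},{"gripper":55,"travel":[0,0,0],"twist":0.105},{"gripper":55,"travel":[0,0,0],"twist":0.105},{"gripper":55,"travel":[0,0,0],"twist":0.105}]'
python3 -m handwheel '[{"gripper":55,"travel":[0,0,0],"twist":0.105},{"gripper":55,"travel":[0,0,0],"twist":0.09},{"gripper":55,"travel":[0,0,0],"twist":0.006}]'
python3 - <<'E'
from h import *
print(env.state()["gripper_width"])
move([466,-227,330],7.2)
E
```

```text
time_s: 6.72
ee_pos: [623.1, -16.2, 318.8]
ee_rot: [179.8, -0.1, 48.6]
force: [1.1, 0.6, -0.3]
gripper_width: 63.3
time_s: 7.13
ee_pos: [622.6, -16.2, 315.5]
ee_rot: [180.0, 0.0, 18.4]
force: [0.7, -0.5, -0.7]
gripper_width: 64.3
time_s: 7.38
ee_pos: [622.7, -16.2, 315.4]
ee_rot: [180.0, 0.0, 7.1]
force: [-0.4, -0.1, -0.4]
gripper_width: 63.9
63.853484292440115
twist -0.0022 travel [-0.1818  0.1895 -0.0146] from [622.7 -16.2 315.4] 7.1 q6 80
```

```bash

python3 -m handwheel '[{"gripper":55,"travel":[-0.01,0.01,-0.0015],"twist":0},{"gripper":55,"travel":[-0.018,0.019,-0.0015],"twist":0},{"gripper":55,"travel":[-0.02,0.021,-0.0015],"twist":0},{"gripper":55,"travel":[-0.02,0.021,-0.0015],"twist":0},{"gripper":55,"travel":[-0.02,0.021,-0.0015],"twist":0}]'
python3 -m handwheel '[{"gripper":55,"travel":[-0.02,0.021,-0.0015],"twist":0},{"gripper":55,"travel":[-0.02,0.021,-0.0015],"twist":0},{"gripper":55,"travel":[-0.02,0.021,-0.0015],"twist":0},{"gripper":55,"travel":[-0.02,0.021,-0.0015],"twist":0},{"gripper":55,"travel":[-0.0138,0.0135,-0.0015],"twist":0}]'
python3 -m handwheel '[{"gripper":55,"travel":[0,0,0],"twist":0},{"gripper":55,"travel":[0,0,0],"twist":0}]'
python3 - <<'E'
from h import *
f=env.grab_frame("wrist");save(f,"w2.png")
for n,z in(("tub_floor",16),("tub_rim",64),("tub",0)):
  for r in env.pinpoint("wrist",n)[:2]:print(n,np.round(r["uv"]),round(r["confidence"],2),np.round(atz(f,r["uv"],z),1))
# overlay model
y=np.radians(7.2);Rz=np.array([[np.cos(y),-np.sin(y)],[np.sin(y),np.cos(y)]])
im=f["frame"].copy()
for (a,b,z) in((58,80,64),(54,76,64),(75,97,12)):
    pts=[proj(f,[*(Rz@[sx*a,sy*b]+[466,-227]),z]) for sx,sy in((1,1),(1,-1),(-1,-1),(-1,1))]
    cv2.polylines(im,[np.round(pts).astype(np.int32)],True,(255,0,0),1)
cv2.imwrite("pics/w2.png",im[:,:,::-1])
move([466,-227,212],7.2)
E
```

```text
time_s: 7.8
ee_pos: [545.3, -119.6, 322.9]
ee_rot: [180.0, 0.0, 7.3]
force: [-0.3, -0.6, -0.7]
gripper_width: 63.8
time_s: 8.22
ee_pos: [463.6, -228.6, 330.6]
ee_rot: [180.0, 0.1, 7.2]
force: [-0.7, 0.2, -0.4]
gripper_width: 63.4
time_s: 8.38
ee_pos: [464.9, -227.5, 330.6]
ee_rot: [180.0, -0.0, 7.1]
force: [0.6, 0.9, -0.2]
gripper_width: 63.7
tub_floor [282. 196.] 0.64 [ 466.  -229.1   16. ]
tub_rim [285. 208.] 0.6 [ 469.6 -230.8   64. ]
tub_rim [285. 191.] 0.54 [ 483.1 -228.9   64. ]
tub [285. 192.] 0.85 [ 466.5 -232.     0. ]
twist 0.0013 travel [-0.0005  0.0009  0.1182] from [ 466.4 -226.   330.2] 7.3 q6 56
```

View pics/w2.png

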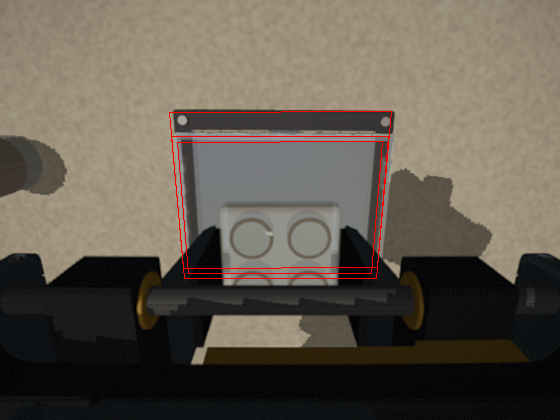

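The wrist view shows the held dish level over the tub, inside the model rim outline. The tub sits about 2 px to the right of the model, at y ≈ -229. Lowering.

```bash

python3 -m handwheel '[{"gripper":55,"travel":[0,0.002,0.015],"twist":0},{"gripper":55,"travel":[0,0,0.025],"twist":0},{"gripper":55,"travel":[0,0,0.028],"twist":0},{"gripper":55,"travel":[0,0,0.025],"twist":0},{"gripper":55,"travel":[0,0,0.015],"twist":0}]'
python3 -m handwheel '[{"gripper":55,"travel":[0,0,0.004],"twist":0},{"gripper":55,"travel":[0,0,0.002],"twist":0},{"gripper":55,"travel":[0,0,0.001],"twist":0},{"gripper":55,"travel":[0,0,0.001],"twist":0},{"gripper":55,"travel":[0,0,0],"twist":0}]'
python3 -m handwheel '[{"gripper":55,"travel":[0,0,0.001],"twist":0},{"gripper":55,"travel":[0,0,0],"twist":0},{"gripper":55,"travel":[0,0,0],"twist":0}]'
```

```text
time_s: 9.0
ee_pos: [466.1, -227.3, 219.7]
ee_rot: [-179.9, 0.2, 7.3]
force: [-0.5, 0.1, -0.5]
gripper_width: 63.9
time_s: 9.42
ee_pos: [466.8, -228.6, 215.2]
ee_rot: [179.9, -0.1, 7.2]
force: [-0.6, 1.1, -0.8]
gripper_width: 64.0
time_s: 9.67
ee_pos: [466.4, -228.6, 213.6]
ee_rot: [180.0, -0.0, 7.2]
force: [0.3, 0.4, -0.5]
gripper_width: 63.9
```

```bash

python3 -m handwheel '[{"gripper":55,"travel":[0,0,0.001],"twist":0},{"gripper":55,"travel":[0,0,0.0005],"twist":0},{"gripper":55,"travel":[0,0,0],"twist":0}]'
python3 -m handwheel '[{"gripper":55,"travel":[0,0,0.0005],"twist":0},{"gripper":55,"travel":[0,0,0],"twist":0}]'
```

```text
time_s: 9.92
ee_pos: [466.4, -228.6, 212.0]
ee_rot: [180.0, -0.0, 7.2]
force: [-1.8, 1.6, 1.7]
gripper_width: 63.9
time_s: 10.08
ee_pos: [466.4, -228.6, 212.0]
ee_rot: [180.0, -0.0, 7.2]
force: [-1.4, 0.8, 6.4]
gripper_width: 64.1
```

Floor contact (6 N at the expected 212 mm). Releasing and rising.

```bash

python3 -m handwheel '[{"gripper":85,"travel":[0,0,0],"twist":0},{"gripper":85,"travel":[0,0,0],"twist":0},{"gripper":85,"travel":[0,0,0],"twist":0},{"gripper":85,"travel":[0,0,0],"twist":0}]'
python3 -m handwheel '[{"gripper":85,"travel":[0,0,-0.01],"twist":0},{"gripper":85,"travel":[0,0,-0.025],"twist":0},{"gripper":85,"travel":[0,0,-0.04],"twist":0},{"gripper":85,"travel":[0,0,-0.04],"twist":0},{"gripper":85,"travel":[-0.035,0,-0.02],"twist":0}]'
python3 -m handwheel '[{"gripper":85,"travel":[-0.035,0,-0.02],"twist":0},{"gripper":85,"travel":[0,0,0],"twist":0},{"gripper":85,"travel":[0,0,0],"twist":0}]'
python3 - <<'E'
from h import *
f=env.grab_frame("wrist")
for n,z in(("tub_floor",16),("tub_rim",64),("tub",0),("dish",16)):
  for r in env.pinpoint("wrist",n)[:1]:print(n,np.round(r["uv"]),round(r["confidence"],2),np.round(atz(f,r["uv"],z),1))
y=np.radians(7.2);Rz=np.array([[np.cos(y),-np.sin(y)],[np.sin(y),np.cos(y)]])
im=cv2.resize(f["frame"],None,fx=1.42,fy=1.42,interpolation=cv2.INTER_CUBIC)
for (a,b,z) in((58,80,64),(75,97,12)):
    pts=[proj(f,[*(Rz@[sx*a,sy*b]+[466,-228.5]),z]) for sx,sy in((1,1),(1,-1),(-1,-1),(-1,1))]
    cv2.polylines(im,[np.round(1.42*np.array(pts)).astype(np.int32)],True,(255,0,0),1)
cv2.imwrite("pics/w3.png",im[:,:,::-1]);save(f,"w3raw.png")
E
```

```text
time_s: 10.42
ee_pos: [466.3, -228.6, 211.0]
ee_rot: [-180.0, 0.0, 7.2]
force: [0.9, 0.4, -0.5]
gripper_width: 77.3
time_s: 10.83
ee_pos: [436.0, -233.8, 351.7]
ee_rot: [179.6, -0.7, 7.3]
force: [1.1, -1.5, 1.3]
gripper_width: 77.5
time_s: 11.08
ee_pos: [395.8, -237.4, 368.2]
ee_rot: [179.9, -0.2, 7.1]
force: [0.6, 0.7, -0.6]
gripper_width: 77.8
tub_rim [280. 119.] 0.6 [ 466.5 -229.    64. ]
dish [284. 118.] 0.64 [ 466.2 -233.5   16. ]
```

View pics/w3.png

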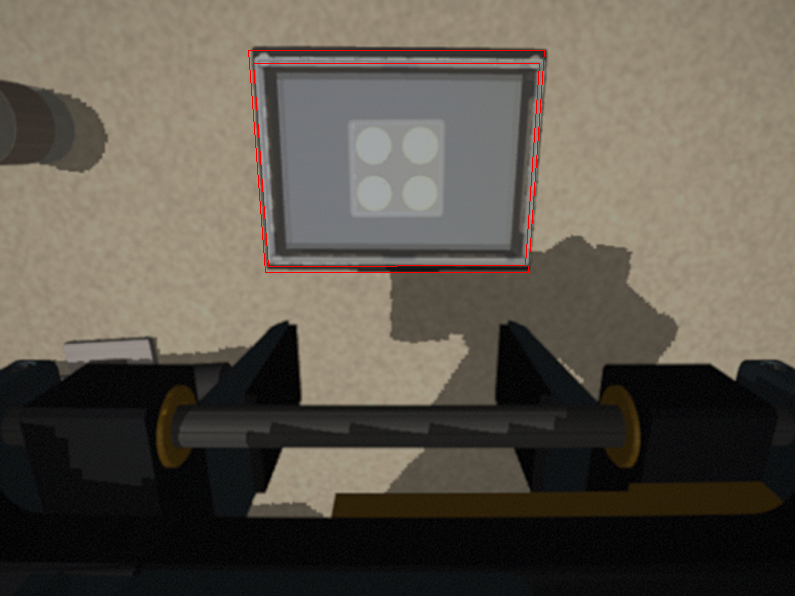

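The dish lies flat and centred on the tub floor (px 397,168 in the enlarged view), and the tub model outline fits to about 1 mm. Next is the lid: twist, then travel.

```bash

python3 -m handwheel '[{"gripper":40,"travel":[0,0,0],"twist":-0.115},{"gripper":40,"travel":[0,0,0],"twist":-0.115},{"gripper":40,"travel":[0,0,0],"twist":-0.115},{"gripper":40,"travel":[0,0,0],"twist":-0.115},{"gripper":40,"travel":[0,0,0],"twist":-0.115}]'
python3 -m handwheel '[{"gripper":40,"travel":[0,0,0],"twist":-0.115},{"gripper":40,"travel":[0,0,0],"twist":-0.115},{"gripper":40,"travel":[0,0,0],"twist":-0.115},{"gripper":40,"travel":[0,0,0],"twist":-0.115},{"gripper":40,"travel":[0,0,0],"twist":-0.115}]'
python3 -m handwheel '[{"gripper":40,"travel":[0,0,0],"twist":-0.115},{"gripper":40,"travel":[0,0,0],"twist":-0.115},{"gripper":40,"travel":[0,0,0],"twist":-0.115},{"gripper":40,"travel":[0,0,0],"twist":-0.115},{"gripper":40,"travel":[0,0,0],"twist":-0.115}]'
python3 -m handwheel '[{"gripper":40,"travel":[0,0,0],"twist":-0.115},{"gripper":40,"travel":[0,0,0],"twist":0}]'
python3 - <<'E'
from h import *
move([565,165,360],112.6)
E
```

```text
time_s: 11.75
ee_pos: [397.6, -237.3, 365.2]
ee_rot: [-179.9, 0.0, 40.5]
force: [0.5, 1.3, 0.7]
gripper_width: 46.9
time_s: 12.17
ee_pos: [397.6, -237.3, 365.2]
ee_rot: [-179.9, -0.0, 73.4]
force: [-0.7, 0.2, -0.4]
gripper_width: 36.1
time_s: 12.58
ee_pos: [397.6, -237.3, 365.2]
ee_rot: [-179.9, -0.1, 106.4]
force: [-0.1, 0.2, 0.1]
gripper_width: 36.5
time_s: 12.75
ee_pos: [397.6, -237.3, 365.3]
ee_rot: [-179.9, -0.1, 112.8]
force: [0.5, 0.0, -0.9]
gripper_width: 36.4
twist 0.0027 travel [0.307  0.3092 0.0053] from [ 397.6 -237.3  365.3] 112.8 q6 -55
```

```bash

python3 -m handwheel '[{"gripper":40,"travel":[0.0256,0.0258,0.0004],"twist":0},{"gripper":40,"travel":[0.0256,0.0258,0.0004],"twist":0},{"gripper":40,"travel":[0.0256,0.0258,0.0004],"twist":0},{"gripper":40,"travel":[0.0256,0.0258,0.0004],"twist":0},{"gripper":40,"travel":[0.0256,0.0258,0.0004],"twist":0}]'
python3 -m handwheel '[{"gripper":40,"travel":[0.0256,0.0258,0.0004],"twist":0},{"gripper":40,"travel":[0.0256,0.0258,0.0004],"twist":0},{"gripper":40,"travel":[0.0256,0.0258,0.0004],"twist":0},{"gripper":40,"travel":[0.0256,0.0258,0.0004],"twist":0},{"gripper":40,"travel":[0.0256,0.0258,0.0004],"twist":0}]'
python3 -m handwheel '[{"gripper":40,"travel":[0.0256,0.0258,0.0004],"twist":0},{"gripper":40,"travel":[0.0256,0.0258,0.0004],"twist":0},{"gripper":40,"travel":[0,0,0],"twist":0},{"gripper":40,"travel":[0,0,0],"twist":0}]'
python3 - <<'E'
from h import *
from scipy.optimize import least_squares
M=dict(lid_panel=(0,0,13),lid_grip=(0,0,47),rim1_top=(57,40,30),rim2_top=(57,-40,30),rim3_top=(0,-79,30),rim4_top=(-57,-40,30),rim5_top=(-57,40,30),rim6_top=(0,79,30))
f=env.grab_frame("wrist");obs=[]
for n,m in M.items():
  for r in env.pinpoint("wrist",n)[:1]:
    p=atz(f,r["uv"],m[2]);print(n,np.round(r["uv"]),round(r["confidence"],2),np.round(p,1));obs.append((m,r["uv"],n))
def pose(p,m):
    c,s=np.cos(p[2]),np.sin(p[2]);return [p[0]+c*m[0]-s*m[1],p[1]+s*m[0]+c*m[1],m[2]]
res=lambda p:np.ravel([proj(f,pose(p,m))-u for m,u,_ in obs])
s=least_squares(res,[541,220,np.radians(22.6)],loss="soft_l1",f_scale=2,x_scale=[1,1,.01]);p=s.x
print(p[:2],np.degrees(p[2]),np.round(res(p).reshape(-1,2),1).tolist())
im=cv2.resize(f["frame"],None,fx=1.42,fy=1.42)
for a,b,z in((66,88,13),(7,45,47)):
    q=[proj(f,pose(p,(sx*a,sy*b,z)))*1.42 for sx,sy in((1,1),(1,-1),(-1,-1),(-1,1))]
    cv2.polylines(im,[np.round(q).astype(np.int32)],True,(255,0,0),1)
cv2.imwrite("pics/w4.png",im[:,:,::-1])
move([p[0],p[1],219],90+np.degrees(p[2]))
E
```

```text
time_s: 13.17
ee_pos: [467.5, -67.8, 363.7]
ee_rot: [-180.0, -0.0, 112.4]
force: [0.4, -0.5, 0.0]
gripper_width: 36.6
time_s: 13.58
ee_pos: [537.3, 100.5, 361.5]
ee_rot: [-179.9, -0.0, 112.5]
force: [0.6, 0.2, 1.7]
gripper_width: 36.7
time_s: 13.92
ee_pos: [565.2, 167.3, 360.0]
ee_rot: [-179.9, -0.0, 112.7]
force: [0.1, -0.2, -0.7]
gripper_width: 36.5
lid_panel [282. 129.] 0.89 [543.8 222.8  13. ]
lid_grip [284. 127.] 0.76 [543.7 227.1  47. ]
rim1_top [348.  79.] 0.77 [579.9 285.7  30. ]
rim2_top [341. 169.] 0.73 [609.4 210.9  30. ]
rim3_top [286. 212.] 0.63 [577.  151.6  30. ]
rim4_top [227. 168.] 0.59 [508.8 170.   30. ]
rim5_top [218.  80.] 0.9 [474.6 241.   30. ]
rim6_top [286.  31.] 0.86 [514.5 300.4  30. ]
[543.74438721 226.51647799] 22.864009969160012 [[1.4, -3.7], [-0.2, 0.6], [0.8, 0.6], [2.7, 0.1], [-1.6, -2.9], [-2.9, 1.6], [1.3, 0.2], [-2.1, 0.5]]
twist -0.0059 travel [0.0652 0.005  0.1427] from [564.5 164.5 361.7] 112.5 q6 -7
```

View pics/w4.png

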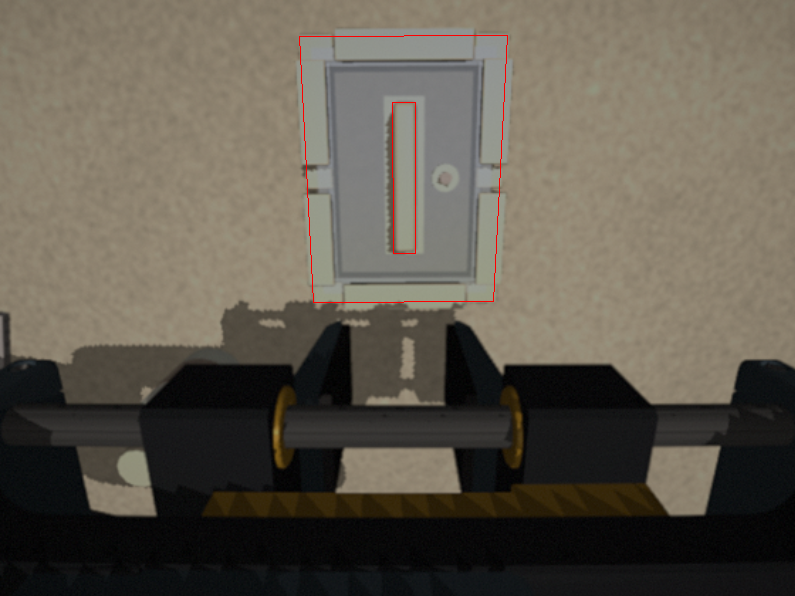

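The lid model fits the picture well (grip at px 403,178, valve to its right). Move over it, descend and grip.

```bash

python3 -m handwheel '[{"gripper":40,"travel":[0.02,0.005,0.02],"twist":-0.006},{"gripper":40,"travel":[0.025,0,0.025],"twist":0},{"gripper":40,"travel":[0.0202,0,0.025],"twist":0},{"gripper":40,"travel":[0,0,0.02],"twist":0},{"gripper":40,"travel":[0,0,0],"twist":0}]'
python3 - <<'E'
from h import *
for _ in range(2): move([543.7,226.5,219],112.8)
E
```

```text
time_s: 14.78
ee_pos: [542.1, 227.3, 267.6]
ee_rot: [-179.5, -0.0, 113.0]
force: [0.3, -1.1, 0.4]
gripper_width: 36.4
twist 0.0038 travel [-0.0014  0.0011  0.0486] from [542.1 227.3 267.6] 113.0 q6 -1
twist 0.0038 travel [-0.0014  0.0011  0.0486] from [542.1 227.3 267.6] 113.0 q6 -1
```

```bash

python3 -m handwheel '[{"gripper":40,"travel":[0,0,0.02],"twist":0},{"gripper":40,"travel":[0,0,0.02],"twist":0},{"gripper":40,"travel":[0,0,0.006],"twist":0},{"gripper":40,"travel":[0,0,0],"twist":0},{"gripper":40,"travel":[0,0,0],"twist":0}]'
python3 -m handwheel '[{"gripper":40,"travel":[0,0,0],"twist":0}]'
```

```text
time_s: 15.2
ee_pos: [544.5, 227.0, 226.5]
ee_rot: [179.9, 0.0, 112.9]
force: [0.7, 0.5, 0.4]
gripper_width: 36.4
time_s: 15.28
ee_pos: [544.7, 227.2, 227.1]
ee_rot: [179.8, 0.0, 112.9]
force: [1.1, 1.0, 0.2]
gripper_width: 36.4
```

```bash

python3 -m handwheel '[{"gripper":40,"travel":[0,0,0.005],"twist":0},{"gripper":40,"travel":[0,0,0.003],"twist":0},{"gripper":40,"travel":[0,0,0],"twist":0},{"gripper":40,"travel":[0,0,0],"twist":0}]'
python3 -m handwheel '[{"gripper":5,"travel":[0,0,0],"twist":0},{"gripper":5,"travel":[0,0,0],"twist":0},{"gripper":5,"travel":[0,0,0],"twist":0},{"gripper":5,"travel":[0,0,0],"twist":0},{"gripper":5,"travel":[0,0,0],"twist":0}]' 40
python3 -m handwheel '[{"gripper":5,"travel":[0,0,0],"twist":0},{"gripper":5,"travel":[0,0,0],"twist":0}]' 40
```

```text
time_s: 15.62
ee_pos: [543.8, 227.2, 217.4]
ee_rot: [-180.0, -0.0, 112.9]
force: [-0.4, 0.3, 0.2]
gripper_width: 36.5
time_s: 16.03
ee_pos: [543.9, 227.3, 217.6]
ee_rot: [180.0, -0.0, 113.0]
force: [-0.7, 0.1, 0.4]
gripper_width: 13.8
time_s: 16.2
ee_pos: [543.9, 227.3, 217.6]
ee_rot: [180.0, -0.0, 113.0]
force: [-1.2, -0.6, 0.7]
gripper_width: 13.8
```

```bash

python3 -m handwheel '[{"gripper":5,"travel":[0,0,-0.008],"twist":0},{"gripper":5,"travel":[0,0,-0.02],"twist":0},{"gripper":5,"travel":[0,0,-0.035],"twist":0},{"gripper":5,"travel":[0,0,-0.038],"twist":0},{"gripper":5,"travel":[0,0,-0.03],"twist":0.06}]' 40
python3 -m handwheel '[{"gripper":5,"travel":[0,0,-0.02],"twist":0.09},{"gripper":5,"travel":[0,0,-0.005],"twist":0.08},{"gripper":5,"travel":[0,0,0],"twist":0.044},{"gripper":5,"travel":[0,0,0],"twist":0},{"gripper":5,"travel":[0,0,0],"twist":0}]'
python3 - <<'E'
from h import *
move([467,-228.5,373],97.2)
f=env.grab_frame("wrist");save(f,"w5.png")
E
```

```text
time_s: 16.62
ee_pos: [543.7, 227.2, 350.6]
ee_rot: [180.0, -0.0, 109.4]
force: [0.6, 0.6, -4.2]
gripper_width: 13.3
time_s: 17.03
ee_pos: [543.5, 227.1, 373.0]
ee_rot: [-179.9, 0.0, 97.3]
force: [-0.4, -0.0, -4.6]
gripper_width: 14.1
twist 0.0021 travel [-0.4424 -0.133  -0.    ] from [543.5 227.1 373. ] 97.3 q6 14
```

View pics/w5.png

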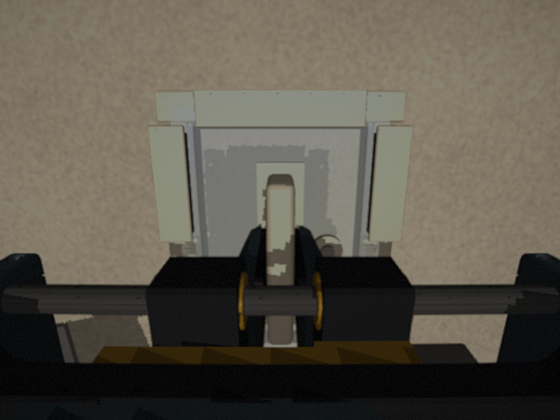

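The lid hangs level from its grip: rim6 spans px (195–367, 91–127), rim5 spans x 151–187 and rim1 spans x 374–410. I'll work out the lid's offset in the hand from these.

```bash
python3 - <<'E'
from h import *
f=env.grab_frame("wrist");s=env.state();p0=s["ee_pos"];y=np.radians(s["ee_rot"][2]-90)
z=p0[2]-217.6+30;print(p0,s["ee_rot"])
for n,uv,m in[("r6 oL",(195,91),(-42,88)),("r6 oR",(366,91),(42,88)),("r6 iL",(196,127),(-42,70)),("r6 iR",(367,127),(42,70)),("r5 o top",(151,127),(-66,71)),("r5 bot",(160,241),(-66,9)),("r1 o top",(410,126),(66,71)),("r1 bot",(401,242),(66,9))]:
    d=atz(f,uv,z)[:2]-p0[:2];c,q=np.cos(y),np.sin(y)
    print(n,np.round([c*d[0]+q*d[1]-m[0],-q*d[0]+c*d[1]-m[1]],1))
E
```

```text
[543.69136071 227.17780527 372.71763121] [-1.79900154e+02  2.09455279e-02  9.73017626e+01]
r6 oL [ 0.2 -1.1]
r6 oR [-0.8 -1.1]
r6 iL [-0.4 -0.2]
r6 iR [ 0.8 -0.2]
r5 o top [ 1.  -1.1]
r5 bot [-0.6 -0.4]
r1 o top [-1.7 -0.7]
r1 bot [ 0.1 -1. ]
```

```bash

python3 -m handwheel '[{"gripper":5,"travel":[-0.012,-0.0036,0],"twist":0},{"gripper":5,"travel":[-0.024,-0.0072,0],"twist":0},{"gripper":5,"travel":[-0.034,-0.0102,0],"twist":0},{"gripper":5,"travel":[-0.036,-0.0108,0],"twist":0},{"gripper":5,"travel":[-0.036,-0.0108,0],"twist":0}]'
python3 -m handwheel '[{"gripper":5,"travel":[-0.036,-0.0108,0],"twist":0},{"gripper":5,"travel":[-0.036,-0.0108,0],"twist":0},{"gripper":5,"travel":[-0.036,-0.0108,0],"twist":0},{"gripper":5,"travel":[-0.036,-0.0108,0],"twist":0},{"gripper":5,"travel":[-0.036,-0.0108,0],"twist":0}]'
python3 -m handwheel '[{"gripper":5,"travel":[-0.036,-0.0108,0.01],"twist":0},{"gripper":5,"travel":[-0.036,-0.0108,0.02],"twist":0},{"gripper":5,"travel":[-0.03,-0.0095,0.02],"twist":0},{"gripper":5,"travel":[-0.018,-0.0067,0.01],"twist":0},{"gripper":5,"travel":[0,0,0],"twist":0}]'
python3 -m handwheel '[{"gripper":5,"travel":[0,0,0],"twist":0},{"gripper":5,"travel":[0,0,0],"twist":0}]'
python3 - <<'E'
from h import *
f=env.grab_frame("wrist");save(f,"w6.png")
move([467.1,-227.8,268.6],97.2)
E
```

```text
time_s: 17.55
ee_pos: [518.7, 79.2, 373.0]
ee_rot: [-179.9, 0.0, 97.3]
force: [0.8, -0.2, -3.4]
gripper_width: 13.6
time_s: 17.97
ee_pos: [487.4, -106.5, 373.3]
ee_rot: [-180.0, 0.0, 97.3]
force: [1.0, 0.6, -4.0]
gripper_width: 13.8
time_s: 18.38
ee_pos: [464.3, -230.7, 311.1]
ee_rot: [-179.7, -0.1, 97.1]
force: [-0.6, 0.3, -3.6]
gripper_width: 13.8
time_s: 18.55
ee_pos: [466.3, -227.3, 314.0]
ee_rot: [180.0, -0.0, 97.2]
force: [0.4, 0.3, -4.9]
gripper_width: 13.6
twist 0.0015 travel [-0.0009  0.0004  0.0458] from [ 466.6 -226.9  314.4] 97.3 q6 -35
```

View pics/w6.png

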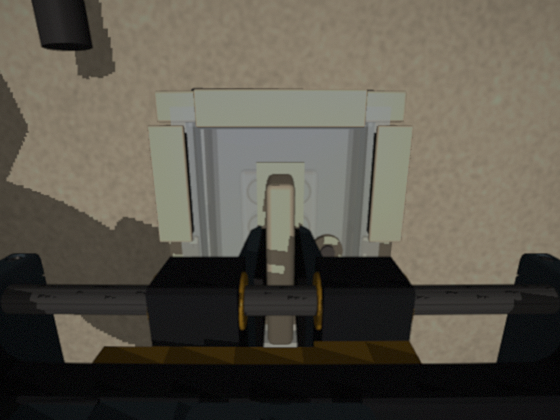

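The clear panel shows the tub and dish symmetric beneath it (dish centre px ≈ 280,190). Lowering the lid in.

```bash

python3 -m handwheel '[{"gripper":5,"travel":[-0.0008,0.0004,0.01],"twist":0},{"gripper":5,"travel":[0,0,0.012],"twist":0},{"gripper":5,"travel":[0,0,0.006],"twist":0},{"gripper":5,"travel":[0,0,0.003],"twist":0},{"gripper":5,"travel":[0,0,0],"twist":0}]'
python3 -m handwheel '[{"gripper":5,"travel":[0,0,0.003],"twist":0},{"gripper":5,"travel":[0,0,0.002],"twist":0},{"gripper":5,"travel":[0,0,0.002],"twist":0},{"gripper":5,"travel":[0,0,0.002],"twist":0},{"gripper":5,"travel":[0,0,0],"twist":0}]'
```

```text
time_s: 19.02
ee_pos: [467.0, -227.5, 282.1]
ee_rot: [-179.9, -0.1, 97.3]
force: [0.5, 0.0, -3.3]
gripper_width: 14.0
time_s: 19.43
ee_pos: [467.4, -229.0, 274.2]
ee_rot: [179.9, 0.2, 97.2]
force: [0.6, -5.3, -1.2]
gripper_width: 13.6
```

```bash

python3 -m handwheel '[{"gripper":5,"travel":[-0.001,0,0.001],"twist":0},{"gripper":5,"travel":[0,0,0.002],"twist":0},{"gripper":5,"travel":[0,0,0],"twist":0}]'
python3 -m handwheel '[{"gripper":5,"travel":[-0.0005,0,0.001],"twist":0},{"gripper":5,"travel":[0,0,0.001],"twist":0},{"gripper":5,"travel":[0,0,0],"twist":0}]'
```

```text
time_s: 19.68
ee_pos: [467.5, -229.4, 270.7]
ee_rot: [179.9, 0.0, 97.2]
force: [2.0, -2.7, -2.0]
gripper_width: 13.9
time_s: 19.93
ee_pos: [467.6, -229.6, 268.8]
ee_rot: [179.9, 0.0, 97.2]
force: [3.8, -2.6, -3.2]
gripper_width: 13.7
```

```bash

python3 -m handwheel '[{"gripper":5,"travel":[-0.0003,0,0.001],"twist":0},{"gripper":5,"travel":[0,0,0.0005],"twist":0},{"gripper":5,"travel":[0,0,0],"twist":0}]'
python3 -m handwheel '[{"gripper":5,"travel":[0,0,0.001],"twist":0},{"gripper":5,"travel":[0,0,0],"twist":0},{"gripper":5,"travel":[0,0,0],"twist":0}]'
```

```text
time_s: 20.18
ee_pos: [467.6, -229.6, 268.5]
ee_rot: [179.9, -0.0, 97.2]
force: [1.9, 0.4, 5.5]
gripper_width: 13.7
time_s: 20.43
ee_pos: [467.6, -229.6, 268.5]
ee_rot: [179.9, 0.0, 97.2]
force: [-0.3, 1.2, 12.6]
gripper_width: 13.6
```

The lid is seated (panel on rim, z 268.5 against 268.6 predicted). Release, rise and close the fingers above rim1.

```bash

python3 -m handwheel '[{"gripper":5,"travel":[0,0,-0.001],"twist":0},{"gripper":40,"travel":[0,0,0],"twist":0},{"gripper":40,"travel":[0,0,0],"twist":0},{"gripper":40,"travel":[0,0,0],"twist":0},{"gripper":40,"travel":[0,0,0],"twist":0}]'
python3 -m handwheel '[{"gripper":40,"travel":[0,0,-0.01],"twist":0},{"gripper":40,"travel":[0,0,-0.02],"twist":0},{"gripper":0,"travel":[0.01,0.01,-0.012],"twist":0},{"gripper":0,"travel":[0.02,0.025,0],"twist":0},{"gripper":0,"travel":[0.009,0.022,0],"twist":0}]'
python3 -m handwheel '[{"gripper":0,"travel":[0,0,0],"twist":0},{"gripper":0,"travel":[0,0,0],"twist":0},{"gripper":0,"travel":[0,0,0.005],"twist":0},{"gripper":0,"travel":[0,0,0],"twist":0},{"gripper":0,"travel":[0,0,0],"twist":0}]' 30
python3 - <<'E'
from h import *
f=env.grab_frame("scene");print(len(env.trace("scene","lid")))
o=np.array([467.6,-230.3]);y=np.radians(7.2);u=np.array([np.cos(y),np.sin(y)]);v=np.array([-u[1],u[0]])
for n,a,b in(("rim1",57,40),("rim2",57,-40),("rim3",0,-79),("rim4",-57,-40),("rim5",-57,40),("rim6",0,79)):
    print(n,np.round(o+a*u+b*v,1))
move([*(o+57*u+40*v),272],97.2)
E
```

```text
time_s: 20.85
ee_pos: [466.8, -229.6, 266.8]
ee_rot: [-179.9, -0.1, 97.3]
force: [0.5, -0.7, -0.1]
gripper_width: 35.4
time_s: 21.27
ee_pos: [519.1, -182.9, 311.1]
ee_rot: [179.9, 0.0, 97.2]
force: [-0.6, -0.1, -0.8]
gripper_width: 19.2
time_s: 21.68
ee_pos: [518.0, -184.5, 303.9]
ee_rot: [-179.9, -0.0, 97.2]
force: [-0.6, 0.5, -0.0]
gripper_width: 0.2
1
rim1 [ 519.1 -183.5]
rim2 [ 529.2 -262.8]
rim3 [ 477.5 -308.7]
rim4 [ 416.1 -277.1]
rim5 [ 406.  -197.8]
rim6 [ 457.7 -151.9]
twist -0.0001 travel [0.0009 0.001  0.0322] from [ 518.3 -184.5  304.2] 97.2 q6 -28
```

Well placed over rim1. Pressing (contact at TCP 272, stop at about 263).

```bash

python3 -m handwheel '[{"gripper":0,"travel":[0.001,0.001,0.012],"twist":0},{"gripper":0,"travel":[0,0,0.012],"twist":0},{"gripper":0,"travel":[0,0,0.005],"twist":0},{"gripper":0,"travel":[0,0,0.003],"twist":0},{"gripper":0,"travel":[0,0,0],"twist":0}]'
python3 -m handwheel '[{"gripper":0,"travel":[0,0,0.002],"twist":0},{"gripper":0,"travel":[0,0,0.002],"twist":0},{"gripper":0,"travel":[0,0,0.001],"twist":0},{"gripper":0,"travel":[0,0,0],"twist":0}]'
python3 -m handwheel '[{"gripper":0,"travel":[0,0,0.002],"twist":0},{"gripper":0,"travel":[0,0,0.002],"twist":0},{"gripper":0,"travel":[0,0,0],"twist":0}]'
```

```text
time_s: 22.2
ee_pos: [519.6, -183.1, 272.2]
ee_rot: [-180.0, -0.0, 97.2]
force: [-0.2, -0.1, 0.0]
gripper_width: 0.7
time_s: 22.53
ee_pos: [520.0, -183.1, 268.4]
ee_rot: [179.9, 0.1, 97.2]
force: [-0.1, 0.1, 4.3]
gripper_width: 0.8
time_s: 22.78
ee_pos: [520.0, -183.0, 263.3]
ee_rot: [179.9, 0.0, 97.3]
force: [0.0, 0.4, 3.6]
gripper_width: 0.4
```

```bash

python3 -m handwheel '[{"gripper":0,"travel":[0,0,0.0015],"twist":0},{"gripper":0,"travel":[0,0,0.001],"twist":0},{"gripper":0,"travel":[0,0,0],"twist":0}]'
python3 -m handwheel '[{"gripper":0,"travel":[0,0,-0.008],"twist":0},{"gripper":0,"travel":[0,0,-0.012],"twist":0},{"gripper":0,"travel":[-0.03,0,0],"twist":0},{"gripper":0,"travel":[-0.035,0,0],"twist":0},{"gripper":0,"travel":[-0.015,0,0],"twist":0}]'
python3 -m handwheel '[{"gripper":0,"travel":[0,0,0],"twist":0},{"gripper":0,"travel":[0,0,0],"twist":0}]'
python3 -c "
from h import *
move([529.2,-262.8,272],97.2)"
```

```text
time_s: 23.03
ee_pos: [519.9, -183.0, 262.9]
ee_rot: [179.9, 0.0, 97.3]
force: [-3.8, 0.9, 13.4]
gripper_width: 0.4
time_s: 23.45
ee_pos: [530.3, -264.9, 280.9]
ee_rot: [179.9, 0.1, 97.2]
force: [-0.0, 0.6, -0.5]
gripper_width: 0.2
time_s: 23.62
ee_pos: [529.5, -262.5, 280.0]
ee_rot: [-179.9, -0.1, 97.1]
force: [-0.5, 0.9, -0.1]
gripper_width: 0.8
twist -0.001 travel [-0.0003 -0.0003  0.008 ] from [ 529.5 -262.5  280. ] 97.1 q6 -35
```

```bash

python3 -m handwheel '[{"gripper":0,"travel":[0,0,0.008],"twist":0},{"gripper":0,"travel":[0,0,0.003],"twist":0},{"gripper":0,"travel":[0,0,0.003],"twist":0},{"gripper":0,"travel":[0,0,0.003],"twist":0},{"gripper":0,"travel":[0,0,0.0015],"twist":0}]'
python3 -m handwheel '[{"gripper":0,"travel":[0,0,0.001],"twist":0},{"gripper":0,"travel":[0,0,0],"twist":0},{"gripper":0,"travel":[0,0,0],"twist":0}]'
python3 -m handwheel '[{"gripper":0,"travel":[0,0,-0.008],"twist":0},{"gripper":0,"travel":[0,0,-0.012],"twist":0},{"gripper":0,"travel":[-0.015,-0.022,0],"twist":0},{"gripper":0,"travel":[-0.015,-0.022,0],"twist":0},{"gripper":0,"travel":[-0.009,-0.013,0],"twist":0}]'
python3 -m handwheel '[{"gripper":0,"travel":[0,0,0],"twist":0},{"gripper":0,"travel":[0,0,0],"twist":0}]'
python3 -c "
from h import *
move([477.5,-308.7,272],97.2)"
```

```text
time_s: 24.03
ee_pos: [529.8, -261.3, 262.9]
ee_rot: [-180.0, -0.0, 97.3]
force: [-2.4, 1.7, 15.8]
gripper_width: 0.5
time_s: 24.28
ee_pos: [529.7, -261.3, 262.9]
ee_rot: [180.0, -0.0, 97.3]
force: [-2.7, 2.5, 11.7]
gripper_width: 0.5
time_s: 24.7
ee_pos: [476.7, -308.3, 281.0]
ee_rot: [-179.9, -0.0, 97.3]
force: [-0.2, -0.1, -0.1]
gripper_width: 0.5
time_s: 24.87
ee_pos: [477.8, -308.0, 281.0]
ee_rot: [-180.0, -0.1, 97.2]
force: [-0.4, 0.1, 0.3]
gripper_width: 0.4
twist -0.0004 travel [-0.0007 -0.0004  0.009 ] from [ 477.8 -308.   281. ] 97.2 q6 -41
```

```bash

python3 -m handwheel '[{"gripper":0,"travel":[0,0,0.009],"twist":0},{"gripper":0,"travel":[0,0,0.003],"twist":0},{"gripper":0,"travel":[0,0,0.003],"twist":0},{"gripper":0,"travel":[0,0,0.003],"twist":0},{"gripper":0,"travel":[0,0,0.0015],"twist":0}]'
python3 -m handwheel '[{"gripper":0,"travel":[0,0,0.001],"twist":0},{"gripper":0,"travel":[0,0,0],"twist":0},{"gripper":0,"travel":[0,0,0],"twist":0}]'
python3 -m handwheel '[{"gripper":0,"travel":[0,0,-0.008],"twist":0},{"gripper":0,"travel":[0,0,-0.012],"twist":0},{"gripper":0,"travel":[0.015,-0.022,0],"twist":0},{"gripper":0,"travel":[0.015,-0.022,0],"twist":0},{"gripper":0,"travel":[0.009,-0.013,0],"twist":0}]'
python3 -m handwheel '[{"gripper":0,"travel":[0,0,0],"twist":0},{"gripper":0,"travel":[0,0,0],"twist":0}]'
python3 -c "
from h import *
move([416.1,-277.1,272],97.2)"
```

```text
time_s: 25.28
ee_pos: [479.0, -307.6, 262.8]
ee_rot: [180.0, 0.0, 97.3]
force: [-2.4, 2.0, 19.1]
gripper_width: 0.4
time_s: 25.53
ee_pos: [478.8, -307.5, 262.8]
ee_rot: [179.9, 0.0, 97.3]
force: [-2.4, 2.6, 15.4]
gripper_width: 0.2
time_s: 25.95
ee_pos: [414.9, -274.9, 279.9]
ee_rot: [-179.8, -0.2, 97.3]
force: [-0.7, 0.3, -0.1]
gripper_width: 0.4
time_s: 26.12
ee_pos: [416.7, -276.1, 280.6]
ee_rot: [-180.0, -0.0, 97.3]
force: [0.3, -0.2, -0.4]
gripper_width: 0.3
twist 0.0012 travel [-0.0009 -0.0007  0.0086] from [ 416.7 -276.1  280.6] 97.3 q6 -42
```

```bash

python3 -m handwheel '[{"gripper":0,"travel":[0,0,0.009],"twist":0},{"gripper":0,"travel":[0,0,0.003],"twist":0},{"gripper":0,"travel":[0,0,0.003],"twist":0},{"gripper":0,"travel":[0,0,0.003],"twist":0},{"gripper":0,"travel":[0,0,0.0015],"twist":0}]'
python3 -m handwheel '[{"gripper":0,"travel":[0,0,0.0005],"twist":0},{"gripper":0,"travel":[0,0,0],"twist":0},{"gripper":0,"travel":[0,0,0],"twist":0}]'
python3 -m handwheel '[{"gripper":0,"travel":[0,0,-0.008],"twist":0},{"gripper":0,"travel":[0,0,-0.012],"twist":0},{"gripper":0,"travel":[0.03,0,0],"twist":0},{"gripper":0,"travel":[0.035,0,0],"twist":0},{"gripper":0,"travel":[0.014,0,0],"twist":0}]'
python3 -m handwheel '[{"gripper":0,"travel":[0,0,0],"twist":0},{"gripper":0,"travel":[0,0,0],"twist":0}]'
python3 -c "
from h import *
move([406.0,-197.8,272],97.2)"
```

```text
time_s: 26.53
ee_pos: [417.7, -277.1, 262.6]
ee_rot: [179.9, 0.0, 97.3]
force: [-3.1, 2.5, 25.9]
gripper_width: 0.4
time_s: 26.78
ee_pos: [417.5, -277.0, 262.8]
ee_rot: [179.9, 0.1, 97.2]
force: [-2.6, 2.1, 19.6]
gripper_width: 1.0
time_s: 27.2
ee_pos: [405.7, -195.8, 279.9]
ee_rot: [-179.8, -0.2, 97.3]
force: [-0.7, -0.3, 0.2]
gripper_width: 0.4
time_s: 27.37
ee_pos: [407.0, -198.0, 280.4]
ee_rot: [-180.0, -0.0, 97.3]
force: [0.6, 0.3, -0.9]
gripper_width: 0.4
twist 0.0026 travel [ 0.0003 -0.001   0.0084] from [ 407.  -198.   280.4] 97.3 q6 -35
```

```bash

python3 -m handwheel '[{"gripper":0,"travel":[0,-0.001,0.009],"twist":0},{"gripper":0,"travel":[0,0,0.003],"twist":0},{"gripper":0,"travel":[0,0,0.003],"twist":0},{"gripper":0,"travel":[0,0,0.003],"twist":0},{"gripper":0,"travel":[0,0,0.0015],"twist":0}]'
python3 -m handwheel '[{"gripper":0,"travel":[0,0,0.0005],"twist":0},{"gripper":0,"travel":[0,0,0],"twist":0},{"gripper":0,"travel":[0,0,0],"twist":0}]'
python3 -m handwheel '[{"gripper":0,"travel":[0,0,-0.008],"twist":0},{"gripper":0,"travel":[0,0,-0.012],"twist":0},{"gripper":0,"travel":[0.015,0.022,0],"twist":0},{"gripper":0,"travel":[0.015,0.022,0],"twist":0},{"gripper":0,"travel":[0.009,0.013,0],"twist":0}]'
python3 -m handwheel '[{"gripper":0,"travel":[0,0,0],"twist":0},{"gripper":0,"travel":[0,0,0],"twist":0}]'
python3 -c "
from h import *
move([457.7,-151.9,272],97.2)"
```

```text
time_s: 27.78
ee_pos: [406.2, -199.4, 262.5]
ee_rot: [180.0, 0.0, 97.2]
force: [-5.4, 2.6, 29.1]
gripper_width: 0.6
time_s: 28.03
ee_pos: [406.0, -199.2, 262.7]
ee_rot: [179.9, 0.1, 97.2]
force: [-5.1, 1.6, 21.7]
gripper_width: -0.0
time_s: 28.45
ee_pos: [458.6, -152.1, 280.5]
ee_rot: [180.0, -0.0, 97.2]
force: [0.5, -0.7, 0.3]
gripper_width: 0.6
time_s: 28.62
ee_pos: [457.4, -152.5, 280.0]
ee_rot: [-179.9, -0.0, 97.3]
force: [0.2, 0.1, 0.0]
gripper_width: 0.4
twist 0.002 travel [0.0006 0.0004 0.008 ] from [ 457.4 -152.5  280. ] 97.3 q6 -27
```

```bash

python3 -m handwheel '[{"gripper":0,"travel":[0,0,0.008],"twist":0},{"gripper":0,"travel":[0,0,0.003],"twist":0},{"gripper":0,"travel":[0,0,0.003],"twist":0},{"gripper":0,"travel":[0,0,0.003],"twist":0},{"gripper":0,"travel":[0,0,0.0015],"twist":0}]'
python3 -m handwheel '[{"gripper":0,"travel":[0,0,0.0005],"twist":0},{"gripper":0,"travel":[0,0,0],"twist":0},{"gripper":0,"travel":[0,0,0],"twist":0}]'
python3 -m handwheel '[{"gripper":0,"travel":[0,0,-0.01],"twist":0},{"gripper":0,"travel":[0,0,-0.03],"twist":0},{"gripper":0,"travel":[0,0,-0.04],"twist":0},{"gripper":0,"travel":[-0.03,0,-0.025],"twist":0},{"gripper":0,"travel":[-0.035,0,-0.02],"twist":0}]'
python3 -m handwheel '[{"gripper":0,"travel":[-0.035,0,-0.02],"twist":0},{"gripper":0,"travel":[-0.035,0,0],"twist":0},{"gripper":0,"travel":[-0.02,0,0],"twist":0},{"gripper":0,"travel":[0,0,0],"twist":0},{"gripper":0,"travel":[0,0,0],"twist":0}]'
python3 - <<'E'
from h import *
f=env.grab_frame("wrist")
o=np.array([467.6,-230.3]);y=np.radians(7.2);u=np.array([np.cos(y),np.sin(y)]);v=np.array([-u[1],u[0]])
im=cv2.resize(f["frame"],None,fx=1.42,fy=1.42,interpolation=cv2.INTER_CUBIC)
for a,b,l,w in((57,40,9,31),(57,-40,9,31),(0,-79,42,9),(-57,-40,9,31),(-57,40,9,31),(0,79,42,9)):
  for z,col in((81,(255,0,0)),(72.5,(0,255,0))):
    q=[proj(f,[*(o+(a+sx*l)*u+(b+sy*w)*v),z])*1.42 for sx,sy in((1,1),(1,-1),(-1,-1),(-1,1))]
    cv2.polylines(im,[np.round(q).astype(np.int32)],True,col,1)
cv2.imwrite("pics/w7.png",im[:,:,::-1])
E
```

```text
time_s: 29.03
ee_pos: [456.9, -153.1, 262.7]
ee_rot: [-180.0, 0.0, 97.2]
force: [-4.0, 1.1, 20.1]
gripper_width: 0.2
time_s: 29.28
ee_pos: [456.8, -153.1, 262.9]
ee_rot: [-180.0, 0.0, 97.2]
force: [-2.7, 0.7, 12.3]
gripper_width: 0.7
time_s: 29.7
ee_pos: [465.0, -216.8, 389.0]
ee_rot: [179.9, 0.0, 97.4]
force: [0.8, -0.5, -0.1]
gripper_width: 0.3
time_s: 30.12
ee_pos: [476.2, -307.2, 405.5]
ee_rot: [-179.9, -0.1, 97.1]
force: [-0.8, 0.3, -0.3]
gripper_width: 0.6
```

View pics/w7.png

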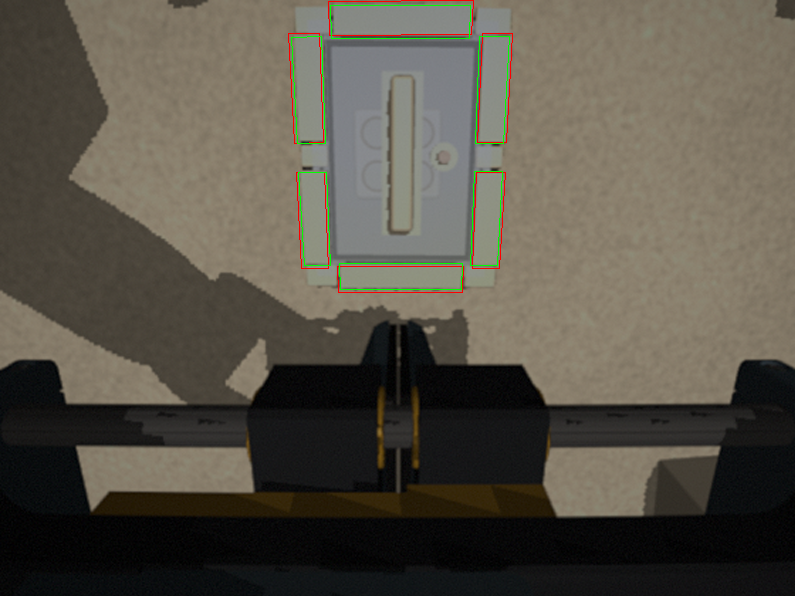

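The fingers are clear, and all six sections appear to line up with the "home" (green) outlines. The dish shows flat beneath the lid (px 397,152). The outlines differ by only about 1 px, so I'll probe by touch: with the tip lowered to 4–5 mm below the "up" height, a section that is home gives no force.

```bash

python3 -m handwheel '[{"gripper":0,"travel":[-0.001,0,0.035],"twist":0},{"gripper":0,"travel":[0,0,0.04],"twist":0},{"gripper":0,"travel":[0,0,0.035],"twist":0},{"gripper":0,"travel":[0,0,0.015],"twist":0},{"gripper":0,"travel":[0,0,0],"twist":0}]'
python3 -m handwheel '[{"gripper":0,"travel":[0,0,0.008],"twist":0},{"gripper":0,"travel":[0,0,0.005],"twist":0},{"gripper":0,"travel":[0,0,0],"twist":0},{"gripper":0,"travel":[0,0,0],"twist":0}]'
echo RIM4; python3 -m handwheel '[{"gripper":0,"travel":[0,0,-0.013],"twist":0},{"gripper":0,"travel":[0.015,-0.022,0],"twist":0},{"gripper":0,"travel":[0.015,-0.022,0],"twist":0},{"gripper":0,"travel":[0.009,-0.013,0],"twist":0},{"gripper":0,"travel":[0,0,0],"twist":0}]'
python3 -m handwheel '[{"gripper":0,"travel":[0,0,0.008],"twist":0},{"gripper":0,"travel":[0,0,0.005],"twist":0},{"gripper":0,"travel":[0,0,0],"twist":0},{"gripper":0,"travel":[0,0,0],"twist":0}]'
echo RIM5; python3 -m handwheel '[{"gripper":0,"travel":[0,0,-0.013],"twist":0},{"gripper":0,"travel":[0.03,0,0],"twist":0},{"gripper":0,"travel":[0.035,0,0],"twist":0},{"gripper":0,"travel":[0.014,0,0],"twist":0},{"gripper":0,"travel":[0,0,0],"twist":0}]'
python3 -m handwheel '[{"gripper":0,"travel":[0,0,0.008],"twist":0},{"gripper":0,"travel":[0,0,0.005],"twist":0},{"gripper":0,"travel":[0,0,0],"twist":0},{"gripper":0,"travel":[0,0,0],"twist":0}]'
```

```text
time_s: 30.58
ee_pos: [475.5, -304.9, 277.5]
ee_rot: [-179.6, -0.4, 97.3]
force: [-0.4, -0.2, 0.7]
gripper_width: 0.4
time_s: 30.92
ee_pos: [477.3, -307.2, 269.8]
ee_rot: [179.9, 0.1, 97.3]
force: [0.4, 0.1, 0.6]
gripper_width: 0.4
RIM4
time_s: 31.33
ee_pos: [413.1, -274.3, 282.7]
ee_rot: [-179.9, -0.1, 97.2]
force: [-0.6, 0.6, -0.4]
gripper_width: 0.2
time_s: 31.67
ee_pos: [416.3, -276.2, 268.3]
ee_rot: [-180.0, -0.0, 97.3]
force: [0.6, 0.3, 0.1]
gripper_width: 0.4
RIM5
time_s: 32.08
ee_pos: [405.3, -195.3, 281.7]
ee_rot: [-179.9, -0.1, 97.4]
force: [-0.1, -0.6, 0.0]
gripper_width: 0.6
time_s: 32.42
ee_pos: [405.8, -198.2, 268.2]
ee_rot: [-179.9, -0.0, 97.2]
force: [-0.4, 0.6, 0.0]
gripper_width: 0.6
```

```bash

echo RIM6; python3 -m handwheel '[{"gripper":0,"travel":[0,0,-0.013],"twist":0},{"gripper":0,"travel":[0.015,0.022,0],"twist":0},{"gripper":0,"travel":[0.015,0.022,0],"twist":0},{"gripper":0,"travel":[0.009,0.013,0],"twist":0},{"gripper":0,"travel":[0,0,0],"twist":0}]'
python3 -m handwheel '[{"gripper":0,"travel":[0,0,0.008],"twist":0},{"gripper":0,"travel":[0,0,0.006],"twist":0},{"gripper":0,"travel":[0,0,0],"twist":0},{"gripper":0,"travel":[0,0,0],"twist":0}]'
echo RIM1; python3 -m handwheel '[{"gripper":0,"travel":[0,0,-0.014],"twist":0},{"gripper":0,"travel":[-0.015,0.022,0],"twist":0},{"gripper":0,"travel":[-0.015,0.022,0],"twist":0},{"gripper":0,"travel":[-0.009,0.013,0],"twist":0},{"gripper":0,"travel":[0,0,0],"twist":0}]'
python3 -m handwheel '[{"gripper":0,"travel":[0,0,0.008],"twist":0},{"gripper":0,"travel":[0,0,0.006],"twist":0},{"gripper":0,"travel":[0,0,0],"twist":0},{"gripper":0,"travel":[0,0,0],"twist":0}]'
echo RIM2; python3 -m handwheel '[{"gripper":0,"travel":[0,0,-0.014],"twist":0},{"gripper":0,"travel":[-0.03,0,0],"twist":0},{"gripper":0,"travel":[-0.035,0,0],"twist":0},{"gripper":0,"travel":[-0.014,0,0],"twist":0},{"gripper":0,"travel":[0,0,0],"twist":0}]'
python3 -m handwheel '[{"gripper":0,"travel":[0,0,0.008],"twist":0},{"gripper":0,"travel":[0,0,0.006],"twist":0},{"gripper":0,"travel":[0,0,0],"twist":0},{"gripper":0,"travel":[0,0,0],"twist":0}]'
echo RIM3;python3 -m handwheel '[{"gripper":0,"travel":[0,0,-0.014],"twist":0},{"gripper":0,"travel":[-0.015,-0.022,0],"twist":0},{"gripper":0,"travel":[-0.015,-0.022,0],"twist":0},{"gripper":0,"travel":[-0.009,-0.013,0],"twist":0},{"gripper":0,"travel":[0,0,0],"twist":0}]'
python3 -m handwheel '[{"gripper":0,"travel":[0,0,0.008],"twist":0},{"gripper":0,"travel":[0,0,0.006],"twist":0},{"gripper":0,"travel":[0,0,0],"twist":0},{"gripper":0,"travel":[0,0,0],"twist":0}]'
```

```text
RIM6
time_s: 32.83
ee_pos: [459.5, -151.0, 282.0]
ee_rot: [179.9, 0.0, 97.3]
force: [0.3, -0.1, 0.1]
gripper_width: 0.6
time_s: 33.17
ee_pos: [456.4, -152.1, 267.1]
ee_rot: [-179.9, -0.1, 97.2]
force: [0.2, -0.0, 0.9]
gripper_width: 0.4
RIM1
time_s: 33.58
ee_pos: [521.0, -184.9, 282.2]
ee_rot: [179.8, 0.1, 97.2]
force: [0.2, 0.1, -0.4]
gripper_width: 0.5
time_s: 33.92
ee_pos: [517.6, -182.6, 267.0]
ee_rot: [-179.9, -0.1, 97.2]
force: [1.1, 0.2, -0.4]
gripper_width: 0.5
RIM2
time_s: 34.33
ee_pos: [528.7, -263.7, 282.1]
ee_rot: [179.9, 0.1, 97.1]
force: [0.2, 0.3, -0.1]
gripper_width: 0.3
time_s: 34.67
ee_pos: [528.3, -260.2, 267.0]
ee_rot: [-179.9, -0.1, 97.3]
force: [-0.7, 0.7, 0.0]
gripper_width: 0.3
RIM3
time_s: 35.08
ee_pos: [475.3, -308.0, 282.0]
ee_rot: [-179.9, -0.0, 97.2]
force: [-0.1, 0.0, 0.3]
gripper_width: 0.5
time_s: 35.42
ee_pos: [477.6, -306.4, 266.9]
ee_rot: [-179.9, -0.1, 97.3]
force: [-0.1, 0.5, 0.1]
gripper_width: 0.6
```

All six sections are home: the fingertip was 4–5 mm below the "up" height and met no force. Retract and hand in.

```bash

python3 -m handwheel '[{"gripper":0,"travel":[0,0,-0.015],"twist":0},{"gripper":0,"travel":[0,0,-0.035],"twist":0},{"gripper":0,"travel":[0,0,-0.04],"twist":0},{"gripper":0,"travel":[0,0,-0.03],"twist":0},{"gripper":0,"travel":[0,0,-0.01],"twist":0}]'
python3 -m handwheel '[{"gripper":0,"travel":[0,0,0],"twist":0},{"gripper":0,"travel":[0,0,0],"twist":0},{"gripper":0,"travel":[0,0,0],"twist":0}]'
python3 -c "
from workcell import env
print(env.job_done())"
```

```text
time_s: 35.83
ee_pos: [478.2, -307.2, 403.2]
ee_rot: [179.6, 0.3, 97.3]
force: [1.4, -0.5, 0.0]
gripper_width: 0.3
time_s: 36.08
ee_pos: [476.9, -306.8, 395.7]
ee_rot: [-179.8, -0.2, 97.3]
force: [-1.2, -0.2, -0.9]
gripper_width: 0.1
the job is handed in; nothing more can be done
None
```

The dish is packed flat on the tub floor, the lid is on, and all six snap sections are pressed home. I handed the job in at about 36 s of the 69 s allowed, with the arm clear of everything.

- **Dish:** it was carried level and set down at the expected floor height. A wrist picture showed it flat and close to the middle of the tub.
- **Lid:** it seated at tool height 268.5 mm, against 268.6 mm predicted, guiding itself in from about 1.5 mm off along its length.
- **Snap sections:** each one was pressed to its stop with about 12–29 N. I then lowered the fingertip 4–5 mm below the "up" height over every section and felt no force (under 1 N), so all six stayed down.
- **Limits of the checks:** the first touch on rim3 was too shallow to tell (about 2 mm), so I repeated it deeper and it was clear. The last picture agreed with all six being down, but the up and down outlines differ by only about a pixel, so the touch check is the real evidence.
- **Bottle and tip box:** I never touched them and kept clear of both, but took no final measurement of where they stand.

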